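# Close up the sample racks in the loading tray with its braked pusher

### The job

Close up the three sample racks in the white loading tray: with the fingertips press down the black pad in the middle of the grey bridge-shaped pusher to free its brake, and, keeping the pad pressed, slide the pusher along its rails towards the racks until it is fully home against the two stop blocks at the marked line; then let the pad spring up so that the brake holds it there. Do not drag the pusher with its brake on, and let only the pusher move the racks: they stay upright on the tray floor, and neither they nor the other things on the bench are touched or moved by the robot.

Things in the scene. Friction and masses are not known exactly. Their poses are not given: they have to be found in the camera images.
- tray: white rack loading tray fixed on the bench, 166 mm wide (its x), 392 mm long (its y). Origin: centre of its underside; z up. An aluminium rail tops each long wall (50 mm up). The racks stand on its floor (10 mm up) in a lane 122 mm wide and close up towards the end wall at its +y end (50 mm high, inner face 160 mm from the origin). The pusher slides along its y
- pusher (a joint): the grey bridge-shaped pusher across both rails, in m along tray +y: 0 = far from the end wall, 0.162 = home, against the steel stop blocks on the rails (engraved line); the closed-up racks then have 2 mm of play. Deck 160 x 80 mm, 69 mm above the bench. With the brake on it resists about 20 N, freed about 1 N plus about 1 N per rack pushed
- release_pad (a joint): travel of the brake-release pad, in m downwards: 0 = up, brake on; 0.005 = fully down. The brake is free from 0.001 on. It springs up by itself; about 3 N to start it, 4.5 N to hold it fully down
- pad_top (a point): centre of the top of the black release pad in the middle of the pusher's deck, 78 mm above the bench when up; moves with the pad. Pad 60 mm (tray x) by 54 mm (tray y), with a ridge 6 mm high along its front and back edge (40 mm clear between them along tray y), so that a fingertip between them can press it and push it along
- pusher_face (a point): centre of the front face of the pusher's hanging plate, which meets the racks: 45 mm ahead of the pad's centre along tray +y, 39 mm above the bench
- rack_1: white five-place sample rack with red-capped tubes, standing loose across the tray's lane; 114 mm along its x, 22 mm thick along its y, 58 mm high (92 mm over the caps); origin: centre of its underside. It faces as the tray does. Nearest the end wall
- rack_2: white five-place sample rack with red-capped tubes, standing loose across the tray's lane; 114 mm along its x, 22 mm thick along its y, 58 mm high (92 mm over the caps); origin: centre of its underside. It faces as the tray does. The middle one
- rack_3: white five-place sample rack with red-capped tubes, standing loose across the tray's lane; 114 mm along its x, 22 mm thick along its y, 58 mm high (92 mm over the caps); origin: centre of its underside. It faces as the tray does. Nearest the pusher
- spare_rack: a further identical sample rack with two capped tubes, standing on the bench beside the tray, 114 x 22 x 58 mm (92 mm over the caps); origin: centre of its underside. Leave alone
- pen: marker pen lying on the bench, 135 mm long, 15 mm thick; origin: underside, mid-length. Leave alone
- specimen_jar: screw-capped specimen jar standing beside the tray, 64 mm across, 72 mm tall; origin: centre of its underside. Leave alone
- reagent_bottle: plastic reagent bottle, 64 mm across, 150 mm tall; origin: centre of its underside. Leave alone
- sharps_bin: small yellow sharps bin with a red lid, 140 mm across, 168 mm tall; origin: centre of its underside. Leave alone
- tube_block: green foam tube block, 100 x 200 x 45 mm (79 mm over the caps of a few tubes in it); origin: centre of its underside. Leave alone
- tip_box: closed pipette-tip box, 90 x 124 x 72 mm; origin: centre of its underside. Leave alone
- scanner: hand-held barcode scanner lying on the bench, 137 x 60 x 34 mm; origin: on the bench under its middle. Leave alone

How it is judged (in metres and radians):
On the way, in this order (a step that is already met when the one before it is completed fails the run):
1. the pad is pressed down and the brake freed while the pusher still stands where it was (value of joint release_pad above 0.002 m and distance of pusher_face from where it was at the start of the episode below 0.008 m), for 0.1 s.
2. the pusher has been slid home to the stop blocks with the pad still pressed (value of joint pusher above 0.159 m and value of joint release_pad above 0.001 m), for 0.1 s.
At the end, for the whole second after the job is handed in: The pusher stands within 3 mm of its stop blocks with its pad up (less than 1 mm pressed) and its brake on; the three racks stand upright (within 0.08 rad) and at rest on the tray floor, closed up between the pusher and the end wall (value of joint pusher above 0.159 m and value of joint release_pad below 0.001 m and y of rack_1 in the frame of tray above 0.142 m and y of rack_2 in the frame of tray above 0.12 m and y of rack_3 in the frame of tray above 0.098 m and angle between each of rack_1, rack_2, rack_3's own z axis and vertical below 0.08 rad and z of each of rack_1, rack_2, rack_3 in the frame of tray below 0.015 m and linear speed of each of rack_1, rack_2, rack_3 below 0.02 m/s); the robot touches nothing.
It fails at once if the pusher is dragged with its brake on (away from its start and from the stop it moves faster than 15 mm/s while its pad is up) (value of joint release_pad below 0.0005 m and distance of pusher_face from where it was at the start of the episode above 0.01 m and value of joint pusher below 0.155 m and (velocity of joint pusher above 0.015 m/s or velocity of joint pusher below -0.015 m/s)).
It fails at once if a rack in the tray is tipped (0.3 rad) or lifted off the tray floor (15 mm) (angle between any of rack_1, rack_2, rack_3's own z axis and vertical above 0.3 rad or height (world z) of any of rack_1, rack_2, rack_3 above 0.025 m).
It fails at once if the robot touches a rack in the tray (over 1 N) (contact force between any of the fingers, the arm and rack_1 above 1 N or contact force between any of the fingers, the arm and rack_2 above 1 N or contact force between any of the fingers, the arm and rack_3 above 1 N).
It fails at once if another thing on the bench is moved by more than 10 mm or touched by the robot (over 1 N) (distance of any of spare_rack, pen, specimen_jar, reagent_bottle, sharps_bin, tube_block, tip_box, scanner from where it was at the start of the episode above 0.01 m or contact force between any of the fingers, the arm and spare_rack above 1 N or contact force between any of the fingers, the arm and pen above 1 N or contact force between any of the fingers, the arm and specimen_jar above 1 N or contact force between any of the fingers, the arm and reagent_bottle above 1 N or contact force between any of the fingers, the arm and sharps_bin above 1 N or contact force between any of the fingers, the arm and tube_block above 1 N or contact force between any of the fingers, the arm and tip_box above 1 N or contact force between any of the fingers, the arm and scanner above 1 N).
It also fails if it takes over 40 s, if anything falls off the work surface, if the arm or the gripper's body presses on something with over 40 N, if the wrist force passes 120 N, or if a joint passes its speed limit or range.

### The arm

A 7-joint arm with a two-finger parallel gripper is mounted at the origin on the work surface. World frame = base frame: x ahead of the robot, y to its left, z up, the work surface at z = 0. Lengths are in mm, angles in rad, forces in N, time in s.
With the tool pointing down it reaches from about 425 to 875 mm from the base axis. Payload 4.7 kg.
Tool frame: the origin (TCP) lies at the very end of the fingers, on their centre line; the grasp point (between the pads) lies 19 mm behind it; z points along the fingers, y is the line along which they close (so a half turn about z gives the same grasp; the last joint's range is limited). The gripper opens to 85 mm and grips with 20 to 120 N. Pads are 22 mm wide; open, the fingers measure 114 mm over their backs; the gripper's body (76 mm by 85 mm) begins 54 mm behind the grasp point. The pads swing forward as they close: fully open they stand 13 mm farther back than shut.
Start: joints at [0.014, 0.321, -0.07, 1.45, 0.023, 1.371, -0.057], TCP at [650.019, -0.025, 231.349] pointing down, gripper open.
Joint ranges: [-2.86, 2.86], [-0.3, 2.09], [-1.38, 1.24], [0.06, 2.45], [-1.56, 4.7], [0.09, 2.05], [-2.69, 2.69]. Speed limits (rad/s): [2.57, 2.57, 3.14, 3.14, 3.14, 3.14, 3.14].

### API

Orientations are given as [roll, pitch, yaw] about the fixed x, y, z axes, in that order (R = Rz(yaw) Ry(pitch) Rx(roll)).
In Python, from rig import telemetry, get_image, get_calibration, job gives the robot as it stands.
- The arm moves only by the tool carry_out, never from a script. Its argument "targets" is a list of rows, each an object of numbers: "tx", "ty", "tz": the shift along the tool's x, y, z in m; "turn": the turn about the tool's z in degrees; "jaw": the gripper command: -1 is shut, 1 is fully open, values between are in proportion. A call has 1 to 20 rows; each row is the pose to reach, as a shift and turn from the pose commanded when the call began, along the tool's axes at that moment; what a row does not reach only later rows make up. A row lasts 1/12 s, in which the tool goes at most 41.7 mm and 7.16 degrees, less where a joint would pass 70% of its speed; a pose out of reach is approached as far as the arm can. A call with a gripper value outside its range is refused whole. The fingers move at their own pace and stop on an object; the grip force is fixed at half the most. Time passes only in rows, so rows that repeat a pose let the fingers close. It gives the time, the measured TCP pose, the force, the opening and the grip force at its end, in the units of the state.
- telemetry.sense(): the state, without advancing time (a new reading comes with each control period).
- get_image(name): name is "scene" or "side" or "wrist"; returns the picture (420x560x3 uint8, blue, green, red); there is no depth.
- get_calibration(name): a dict with "K" (3x3 intrinsics, pixels), "R" (3x3) and "t" (3): a world point X has camera coordinates R X + t; the wrist camera has in their place "tool_from_camera" (4x4, takes a point from camera to tool coordinates, whose origin is the TCP and whose axes are the flange's). Camera axes: x right, y down, z forward; pixel columns grow to the right and rows downward; lengths in mm; the calibration is good to about 2 mm. A picture is of the moment at which its call begins: read the wrist's pose just before it. get_calibration takes no time and is no camera call.
- job.sign_off(): hands the job in; it is judged then, once.
The state is a dict: "clock": time; "q": joint angles; "joint_velocities": joint speeds; "effort": joint torques, N m; "tcp_pos": TCP position; "orientation": TCP orientation; "contact_force": force on the tool from outside, world axes, zero at the start; "torque": the same for the moment, N m; "opening": finger opening in mm; "gripper_force": force on a finger pad.
Only numpy, scipy, OpenCV 4.12 (cv2) and the standard library are available. Lean on these libraries where they do the work, as an engineer would, in place of code of your own. Each camera call takes 0.05 s, during which the arm holds its last target. There are 200 camera calls.

## Working session

There is one attempt and no reset: what is moved stays moved. The work goes in short steps, Python scripts to look and compute and a tool call to move; the robot and the scene stay as the last step left them, time stands still between calls to the robot, and variables do not carry over. Pictures are saved under pics/ and viewed, at most 10 in all, crops included, and the job is handed in when it is done.

Besides the shell and the picture viewer there is one more tool, called after ">>>" by a JSON object that holds its "op" and its "data", one argument or row to a line. carry_out: Moves the arm, as the interface text tells. Its arguments: {"type":"object","properties":{"targets":{"type":"array"}},"required":["targets"]}

```bash
mkdir -p pics; python3 - <<'E'
from rig import telemetry,get_image,get_calibration
import cv2
s=telemetry.sense();print(s['clock'],s['tcp_pos'],s['orientation'],s['opening'])
for n in('scene','wrist'):
    cv2.imwrite(f'pics/{n}0.png',get_image(n));print(n,get_calibration(n))
E
```

```text
0.0 [ 6.49448979e+02 -3.12639682e-02  2.30232773e+02] [-3.13967450e+00  8.72039100e-05  1.57081426e+00] 85.29643270246586
scene {'K': array([[388.30004176,   0.        , 275.31152734],
       [  0.        , 388.30004176, 207.4700215 ],
       [  0.        ,   0.        ,   1.        ]]), 'R': array([[-0.36522017,  0.93081187,  0.01426493],
       [ 0.73776744,  0.29875295, -0.60534774],
       [-0.56772655, -0.210561  , -0.79583329]]), 't': array([ 211.02842782, -368.24579935, 1527.99343031])}
wrist {'K': array([[373.60509013,   0.        , 281.33744535],
       [  0.        , 373.60509013, 210.39979999],
       [  0.        ,   0.        ,   1.        ]]), 'tool_from_camera': array([[ 4.77115518e-04, -9.58999167e-01, -2.83408485e-01,
         7.15395911e+01],
       [ 9.99999761e-01,  5.99164954e-04, -3.43967429e-04,
        -5.57613921e-01],
       [ 4.99672910e-04, -2.83408254e-01,  9.58999224e-01,
        -1.41390568e+02],
       [ 0.00000000e+00,  0.00000000e+00,  0.00000000e+00,
         1.00000000e+00]])}
```

View pics/scene0.png

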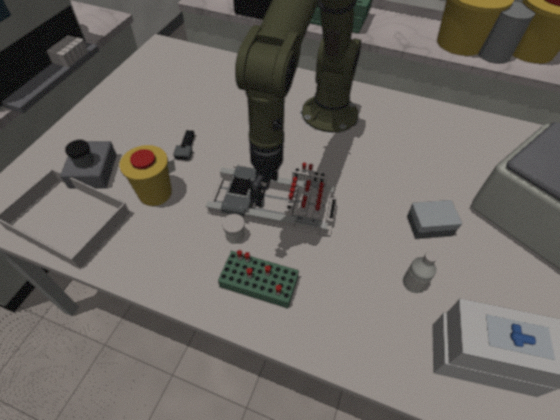

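View pics/wrist0.png

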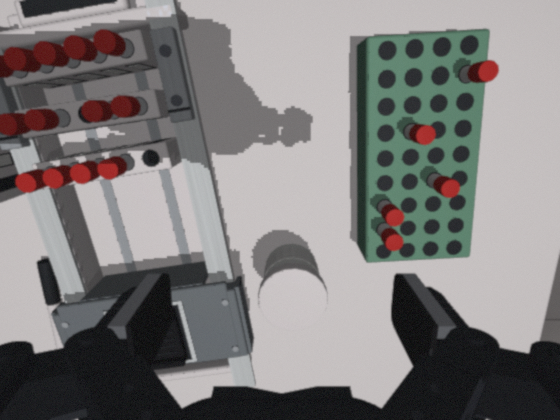

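The scene view shows the tray left of centre, with the pusher at its left end at about (240,188) and the racks near (310,190). In the wrist view, image up is about world +y. The pusher deck's front edge runs from (55,312) to (232,287), and the pad, near (165,335), is half hidden by the left finger. Three racks stand ahead of the pusher at upper left.

```bash
cat > h.py <<'E'
import numpy as np
from rig import telemetry,get_image,get_calibration
from scipy.spatial.transform import Rotation as Ro
def tool():
    s=telemetry.sense();T=np.eye(4);T[:3,:3]=Ro.from_euler('xyz',s['orientation']).as_matrix();T[:3,3]=s['tcp_pos'];return T
def ray(T,px,z):
    c=get_calibration('wrist');M=T@c['tool_from_camera']
    d=M[:3,:3]@np.linalg.solve(c['K'],[px[0],px[1],1]);o=M[:3,3]
    return (o+d*(z-o[2])/d[2])[:2]
E
python3 - <<'E'
from h import *
T=tool()
for n,p,z in(('deckFL',(55,312),69),('deckFR',(232,287),69),('pad?',(150,335),78),('railR',(160,30),50),('railR2',(250,370),50),('jar',(293,295),72)):print(n,ray(T,p,z).round(1))
E
```

```text
deckFL [ 440.3 -115.7]
deckFR [604.2 -89.9]
pad? [ 529.1 -133.7]
railR [553.  124.2]
railR2 [ 616.4 -194.7]
jar [659.1 -96.2]
```

>>> {"op": "carry_out", "data": {
  "targets": [
    {"tx":-0.03,"ty":-0.03,"turn":-3},
    {"tx":-0.06,"ty":-0.06,"turn":-7},
    {"tx":-0.09,"ty":-0.09,"turn":-10},
    {"tx":-0.11,"ty":-0.12,"turn":-10},
    {"tx":-0.11,"ty":-0.125,"turn":-10},
    {"tx":-0.11,"ty":-0.125,"turn":-10},
    {"tx":-0.11,"ty":-0.125,"turn":-10}
  ]
}}

```text
$.targets[0]: bad value
```

```bash
python3 - <<'E'
from h import *
import cv2
T=tool();np.save('T1.npy',T);print(telemetry.sense()['clock'],T.round(3));cv2.imwrite('pics/w1.png',get_image('wrist'))
cv2.imwrite('pics/side.png',get_image('side'))
E
```

```text
0.1 [[-0.00000e+00  1.00000e+00 -2.00000e-03  6.49502e+02]
 [ 1.00000e+00  0.00000e+00 -0.00000e+00 -2.80000e-02]
 [-0.00000e+00 -2.00000e-03 -1.00000e+00  2.30336e+02]
 [ 0.00000e+00  0.00000e+00  0.00000e+00  1.00000e+00]]
```

View pics/w1.png

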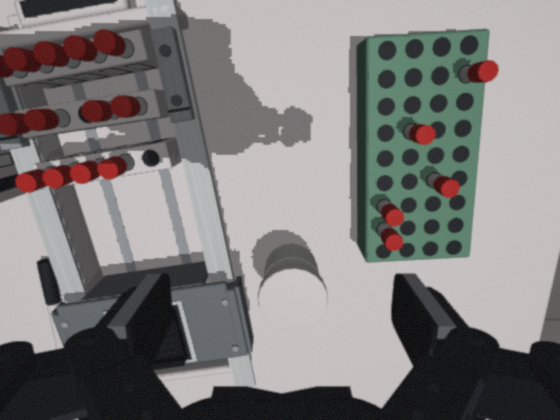

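The move was refused, so the wrist view is unchanged. All keys are probably required in each row, so I'm resending with every one filled in.

>>> {"op": "carry_out", "data": {
  "targets": [
    {"tx":-0.03,"ty":-0.03,"tz":0,"turn":-3,"jaw":1},
    {"tx":-0.06,"ty":-0.06,"tz":0,"turn":-7,"jaw":1},
    {"tx":-0.09,"ty":-0.09,"tz":0,"turn":-10,"jaw":1},
    {"tx":-0.11,"ty":-0.12,"tz":0,"turn":-10,"jaw":1},
    {"tx":-0.11,"ty":-0.125,"tz":0,"turn":-10,"jaw":1},
    {"tx":-0.11,"ty":-0.125,"tz":0,"turn":-10,"jaw":1},
    {"tx":-0.11,"ty":-0.125,"tz":0,"turn":-10,"jaw":1}
  ]
}}

```text
clock: 0.78
tcp_pos: [525.4, -109.4, 231.7]
orientation: [3.14, -0.0, 1.745]
contact_force: [-0.5, 1.1, 0.0]
opening: 85.3
gripper_force: 0.0
```

```bash
python3 - <<'E'
from h import *
import cv2
T=tool();np.save('T1.npy',T);print(T.round(3));cv2.imwrite('pics/w2.png',get_image('wrist'))
E
```

```text
[[-1.74000e-01  9.85000e-01  1.00000e-03  5.25401e+02]
 [ 9.85000e-01  1.74000e-01  0.00000e+00 -1.09438e+02]
 [ 0.00000e+00  1.00000e-03 -1.00000e+00  2.31684e+02]
 [ 0.00000e+00  0.00000e+00  0.00000e+00  1.00000e+00]]
```

View pics/w2.png

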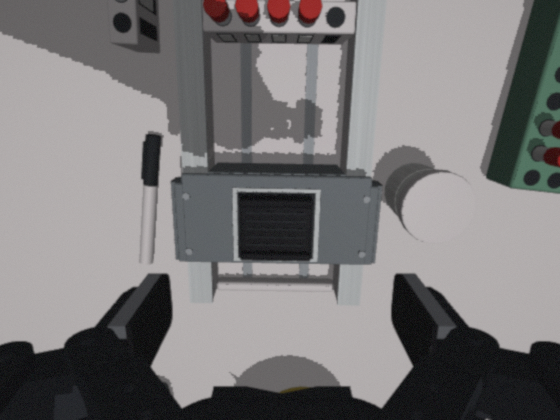

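View pics/side.png

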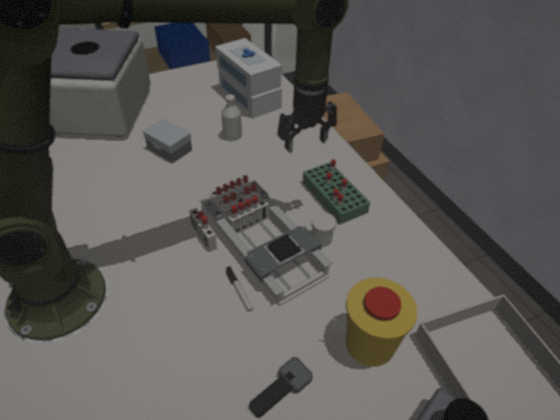

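The wrist view is clear. The black pad spans about (238..314, 192..260), with deck screws at (186,196), (367,199), (188,252) and (362,254). Rails run almost straight up the image, and rack_3 is at the top. A yellow edge of the bin shows at (297,390), the pen is at left and the jar at right. The side view agrees: the sharps bin is behind the tray at (380,320). Next I'll measure the pad, the yaw and the bin clearance.

```bash
python3 - <<'E'
from h import *
import cv2
T=np.load('T1.npy');g=cv2.imread('pics/w2.png')
m=np.uint8(g.max(2)<45)*255;m[:180]=0;m[275:]=0;m[:,:225]=0;m[:,330:]=0
cs=cv2.findContours(m,0,2)[0];c=max(cs,key=cv2.contourArea);r=cv2.minAreaRect(c);b=cv2.boxPoints(r);print(r)
P=np.array([ray(T,p,80) for p in b]);print(P.round(1),P.mean(0).round(1),[np.linalg.norm(P[i]-P[i-1]).round(1) for i in range(4)])
D=np.array([ray(T,p,69) for p in((186,196),(367,199),(188,252),(362,254))]);print('screws',D.round(1),D.mean(0).round(1))
# rail outer edges, subpixel-ish: bright rail vs bench not reliable -> Hough lines near vertical
e=cv2.Canny(cv2.cvtColor(g,6),40,100);L=cv2.HoughLinesP(e,1,np.pi/720,40,minLineLength=70,maxLineGap=8)
for l in L[:,0]:
    if abs(l[0]-l[2])<20 and 170<l[0]<390 and max(l[1],l[3])<310:
        a,d=ray(T,l[:2],50),ray(T,l[2:],50);v=d-a; v=v*np.sign(v[1]);print(l,'yaw',np.degrees(np.arctan2(-v[0],v[1])).round(1),len and np.linalg.norm(v).round(0))
c=get_calibration('scene');o=-c['R'].T@c['t']
s=cv2.imread('pics/scene0.png');h=cv2.cvtColor(s,40)
mm=cv2.inRange(h,(0,150,80),(8,255,255))|cv2.inRange(h,(172,150,80),(180,255,255));mm[:, :110]=0;mm[:,180:]=0;mm[:130]=0;mm[190:]=0
cn=max(cv2.findContours(mm,0,2)[0],key=cv2.contourArea);x,y,w,hh=cv2.boundingRect(cn);p=(x+w/2,y+hh/2);print('lid px',p,w,hh)
d=c['R'].T@np.linalg.solve(c['K'],[*p,1]);print('bin',(o+d*(168-o[2])/d[2]).round(0))
E
```

```text
((275.5, 226.0), (66.0, 75.0), 90.0)
[[ 490.5 -115.9]
 [ 550.1 -105.3]
 [ 561.5 -162. ]
 [ 498.7 -173. ]] [ 525.2 -139.1] [np.float64(57.8), np.float64(60.5), np.float64(57.8), np.float64(63.8)]
screws [[ 447.1 -128.9]
 [ 597.3 -105. ]
 [ 454.  -179.1]
 [ 604.8 -154.4]] [ 525.8 -141.9]
[346 178 358   0] yaw 9.0 140.0
[201  14 206 137] yaw 9.1 95.0
[339 177 348  33] yaw 9.0 116.0
[210  31 214 171] yaw 8.7 112.0
[304 128 307  18] yaw 9.4 84.0
[335 153 340  59] yaw 9.3 76.0
[317 263 320 190] yaw 9.4 70.0
[347 152 355  35] yaw 8.9 92.0
lid px (143.0, 159.0) 24 18
bin [ 609. -405.  168.]
```

Pad centre is about (525, -140), and the pad and screw estimates agree within 3 mm. Tray yaw is 9.0°, and the bin is clear at y = -405. Next: shut the fingers, move over the pad and come down to about z = 95.

>>> {"op": "carry_out", "data": {
  "targets": [
    {"tx":-0.015,"ty":-0.003,"tz":0,"turn":1,"jaw":-1},
    {"tx":-0.0265,"ty":-0.005,"tz":0,"turn":1,"jaw":-1},
    {"tx":-0.0265,"ty":-0.005,"tz":0.03,"turn":1,"jaw":-1},
    {"tx":-0.0265,"ty":-0.005,"tz":0.06,"turn":1,"jaw":-1},
    {"tx":-0.0265,"ty":-0.005,"tz":0.09,"turn":1,"jaw":-1},
    {"tx":-0.0265,"ty":-0.005,"tz":0.115,"turn":1,"jaw":-1},
    {"tx":-0.0265,"ty":-0.005,"tz":0.13,"turn":1,"jaw":-1},
    {"tx":-0.0265,"ty":-0.005,"tz":0.137,"turn":1,"jaw":-1},
    {"tx":-0.0265,"ty":-0.005,"tz":0.137,"turn":1,"jaw":-1},
    {"tx":-0.0265,"ty":-0.005,"tz":0.137,"turn":1,"jaw":-1}
  ]
}}

```text
clock: 1.67
tcp_pos: [525.3, -137.5, 94.6]
orientation: [3.141, 0.0, 1.728]
contact_force: [-0.5, -0.1, 0.0]
opening: 0.3
gripper_force: 0.0
```

```bash
python3 - <<'E'
from h import *
import cv2
T=tool();np.save('T2.npy',T);print(telemetry.sense());cv2.imwrite('pics/w3.png',get_image('wrist'))
E
```

```text
{'clock': 1.6667, 'q': array([ 2.10010731e-01,  2.06284726e-01, -3.42181300e-03,  1.87970658e+00,
        1.07695560e-03,  1.05525605e+00,  3.63069832e-01]), 'joint_velocities': array([ 0.00025182, -0.02571661, -0.00322635, -0.01427546, -0.00100532,
        0.00180966, -0.00135571]), 'effort': array([ 1.58054457e-02, -3.83270395e+01,  2.05294993e-01, -2.69845372e+01,
        1.58990873e-02,  3.02487938e-02,  4.01361496e-03]), 'tcp_pos': array([ 525.34109141, -137.50112479,   94.6425221 ]), 'orientation': array([3.14135256e+00, 3.43983302e-04, 1.72773531e+00]), 'contact_force': array([-0.5179769 , -0.09236562,  0.03072226]), 'torque': array([-0.02079702, -0.00544296, -0.01851356]), 'gripper_force': 0.0, 'opening': 0.2694522107551717}
```

View pics/w3.png

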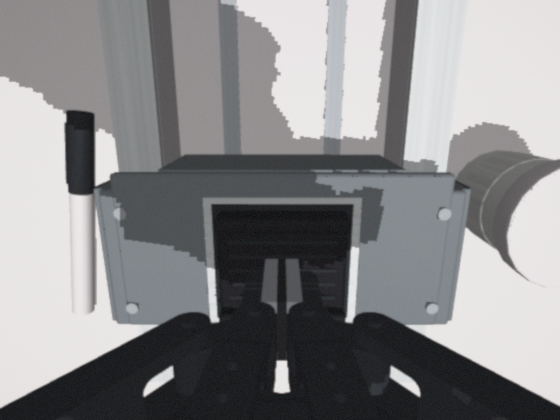

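The fingers are shut and centred across the pad (pad 213..352, fingertip at column 282). Their front edge is well behind the front ridge at row ~205. Next I'll press gently; a contact near z = 84 would mean I'm on a ridge.

>>> {"op": "carry_out", "data": {
  "targets": [
    {"tx":0,"ty":0,"tz":0.005,"turn":0,"jaw":-1},
    {"tx":0,"ty":0,"tz":0.01,"turn":0,"jaw":-1},
    {"tx":0,"ty":0,"tz":0.013,"turn":0,"jaw":-1},
    {"tx":0,"ty":0,"tz":0.015,"turn":0,"jaw":-1},
    {"tx":0,"ty":0,"tz":0.015,"turn":0,"jaw":-1},
    {"tx":0,"ty":0,"tz":0.015,"turn":0,"jaw":-1}
  ]
}}

```text
clock: 2.22
tcp_pos: [524.7, -137.0, 79.3]
orientation: [-3.142, 0.0, 1.728]
contact_force: [-0.5, 0.2, -0.5]
opening: -0.2
gripper_force: 0.0
```

>>> {"op": "carry_out", "data": {
  "targets": [
    {"tx":0,"ty":0,"tz":0.002,"turn":0,"jaw":-1},
    {"tx":0,"ty":0,"tz":0.004,"turn":0,"jaw":-1},
    {"tx":0,"ty":0,"tz":0.005,"turn":0,"jaw":-1},
    {"tx":0,"ty":0,"tz":0.005,"turn":0,"jaw":-1},
    {"tx":0,"ty":0,"tz":0.005,"turn":0,"jaw":-1}
  ]
}}

```text
clock: 2.63
tcp_pos: [525.1, -137.1, 74.8]
orientation: [3.141, 0.0, 1.728]
contact_force: [-0.0, 0.1, 2.7]
opening: 0.2
gripper_force: 1.5
```

>>> {"op": "carry_out", "data": {
  "targets": [
    {"tx":0,"ty":0,"tz":0.002,"turn":0,"jaw":-1},
    {"tx":0,"ty":0,"tz":0.003,"turn":0,"jaw":-1},
    {"tx":0,"ty":0,"tz":0.003,"turn":0,"jaw":-1},
    {"tx":0,"ty":0,"tz":0.003,"turn":0,"jaw":-1}
  ]
}}

```text
clock: 2.97
tcp_pos: [525.2, -137.5, 73.0]
orientation: [3.14, 0.001, 1.728]
contact_force: [-2.4, 0.7, 10.1]
opening: -0.1
gripper_force: 5.8
```

The pad is fully down: 10 N at z = 73, 5 mm below its up height. Now the slide along tool x, which is tray +y.

>>> {"op": "carry_out", "data": {
  "targets": [
    {"tx":0.001,"ty":0,"tz":0,"turn":0,"jaw":-1},
    {"tx":0.003,"ty":0,"tz":0,"turn":0,"jaw":-1},
    {"tx":0.006,"ty":0,"tz":0,"turn":0,"jaw":-1},
    {"tx":0.009,"ty":0,"tz":0,"turn":0,"jaw":-1},
    {"tx":0.012,"ty":0,"tz":0,"turn":0,"jaw":-1},
    {"tx":0.015,"ty":0,"tz":0,"turn":0,"jaw":-1},
    {"tx":0.018,"ty":0,"tz":0,"turn":0,"jaw":-1},
    {"tx":0.021,"ty":0,"tz":0,"turn":0,"jaw":-1},
    {"tx":0.024,"ty":0,"tz":0,"turn":0,"jaw":-1},
    {"tx":0.027,"ty":0,"tz":0,"turn":0,"jaw":-1},
    {"tx":0.03,"ty":0,"tz":0,"turn":0,"jaw":-1},
    {"tx":0.033,"ty":0,"tz":0,"turn":0,"jaw":-1},
    {"tx":0.036,"ty":0,"tz":0,"turn":0,"jaw":-1},
    {"tx":0.039,"ty":0,"tz":0,"turn":0,"jaw":-1},
    {"tx":0.042,"ty":0,"tz":0,"turn":0,"jaw":-1},
    {"tx":0.044,"ty":0,"tz":0,"turn":0,"jaw":-1},
    {"tx":0.046,"ty":0,"tz":0,"turn":0,"jaw":-1},
    {"tx":0.048,"ty":0,"tz":0,"turn":0,"jaw":-1},
    {"tx":0.049,"ty":0,"tz":0,"turn":0,"jaw":-1},
    {"tx":0.05,"ty":0,"tz":0,"turn":0,"jaw":-1}
  ]
}}

```text
clock: 4.63
tcp_pos: [517.6, -88.5, 73.0]
orientation: [3.14, 0.002, 1.728]
contact_force: [-2.7, -0.3, 12.0]
opening: 0.2
gripper_force: 5.7
```

>>> {"op": "carry_out", "data": {
  "targets": [
    {"tx":0.001,"ty":0,"tz":0,"turn":0,"jaw":-1},
    {"tx":0.003,"ty":0,"tz":0,"turn":0,"jaw":-1},
    {"tx":0.006,"ty":0,"tz":0,"turn":0,"jaw":-1},
    {"tx":0.009,"ty":0,"tz":0,"turn":0,"jaw":-1},
    {"tx":0.012,"ty":0,"tz":0,"turn":0,"jaw":-1},
    {"tx":0.015,"ty":0,"tz":0,"turn":0,"jaw":-1},
    {"tx":0.018,"ty":0,"tz":0,"turn":0,"jaw":-1},
    {"tx":0.021,"ty":0,"tz":0,"turn":0,"jaw":-1},
    {"tx":0.024,"ty":0,"tz":0,"turn":0,"jaw":-1},
    {"tx":0.027,"ty":0,"tz":0,"turn":0,"jaw":-1},
    {"tx":0.03,"ty":0,"tz":0,"turn":0,"jaw":-1},
    {"tx":0.033,"ty":0,"tz":0,"turn":0,"jaw":-1},
    {"tx":0.036,"ty":0,"tz":0,"turn":0,"jaw":-1},
    {"tx":0.039,"ty":0,"tz":0,"turn":0,"jaw":-1},
    {"tx":0.042,"ty":0,"tz":0,"turn":0,"jaw":-1},
    {"tx":0.044,"ty":0,"tz":0,"turn":0,"jaw":-1},
    {"tx":0.046,"ty":0,"tz":0,"turn":0,"jaw":-1},
    {"tx":0.048,"ty":0,"tz":0,"turn":0,"jaw":-1},
    {"tx":0.049,"ty":0,"tz":0,"turn":0,"jaw":-1},
    {"tx":0.05,"ty":0,"tz":0,"turn":0,"jaw":-1}
  ]
}}

```text
clock: 6.3
tcp_pos: [509.8, -38.9, 73.0]
orientation: [3.14, 0.001, 1.728]
contact_force: [-2.7, -1.2, 11.8]
opening: -0.0
gripper_force: 5.9
```

```bash
python3 - <<'E'
from h import *
import cv2
T=tool();np.save('T3.npy',T);cv2.imwrite('pics/w4.png',get_image('wrist'))
E
```

```text
(no output)
```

View pics/w4.png

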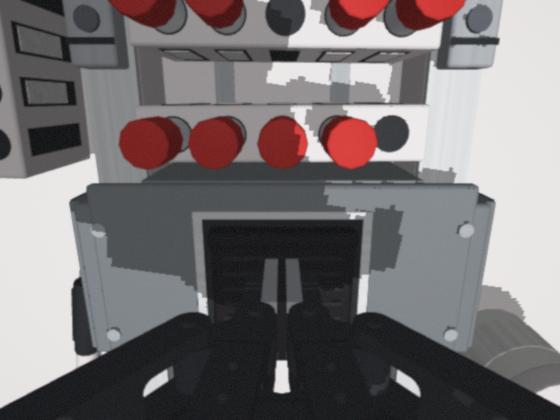

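The pusher is following the pressed fingertip and has rack_3 (row ~140) upright ahead of it. The stop blocks are at the top corners (rows ~45-65), and nothing is touching the racks.

>>> {"op": "carry_out", "data": {
  "targets": [
    {"tx":0.001,"ty":0,"tz":0,"turn":0,"jaw":-1},
    {"tx":0.003,"ty":0,"tz":0,"turn":0,"jaw":-1},
    {"tx":0.006,"ty":0,"tz":0,"turn":0,"jaw":-1},
    {"tx":0.009,"ty":0,"tz":0,"turn":0,"jaw":-1},
    {"tx":0.012,"ty":0,"tz":0,"turn":0,"jaw":-1},
    {"tx":0.015,"ty":0,"tz":0,"turn":0,"jaw":-1},
    {"tx":0.018,"ty":0,"tz":0,"turn":0,"jaw":-1},
    {"tx":0.021,"ty":0,"tz":0,"turn":0,"jaw":-1},
    {"tx":0.024,"ty":0,"tz":0,"turn":0,"jaw":-1},
    {"tx":0.027,"ty":0,"tz":0,"turn":0,"jaw":-1},
    {"tx":0.03,"ty":0,"tz":0,"turn":0,"jaw":-1},
    {"tx":0.033,"ty":0,"tz":0,"turn":0,"jaw":-1},
    {"tx":0.036,"ty":0,"tz":0,"turn":0,"jaw":-1},
    {"tx":0.039,"ty":0,"tz":0,"turn":0,"jaw":-1},
    {"tx":0.042,"ty":0,"tz":0,"turn":0,"jaw":-1},
    {"tx":0.045,"ty":0,"tz":0,"turn":0,"jaw":-1},
    {"tx":0.047,"ty":0,"tz":0,"turn":0,"jaw":-1},
    {"tx":0.049,"ty":0,"tz":0,"turn":0,"jaw":-1},
    {"tx":0.051,"ty":0,"tz":0,"turn":0,"jaw":-1},
    {"tx":0.052,"ty":0,"tz":0,"turn":0,"jaw":-1}
  ]
}}

```text
clock: 8.02
tcp_pos: [501.9, 11.2, 73.0]
orientation: [3.14, 0.003, 1.727]
contact_force: [-2.0, -4.6, 10.9]
opening: 0.4
gripper_force: 5.8
```

>>> {"op": "carry_out", "data": {
  "targets": [
    {"tx":0.001,"ty":0,"tz":0,"turn":0,"jaw":-1},
    {"tx":0.002,"ty":0,"tz":0,"turn":0,"jaw":-1},
    {"tx":0.003,"ty":0,"tz":0,"turn":0,"jaw":-1},
    {"tx":0.004,"ty":0,"tz":0,"turn":0,"jaw":-1},
    {"tx":0.005,"ty":0,"tz":0,"turn":0,"jaw":-1},
    {"tx":0.006,"ty":0,"tz":0,"turn":0,"jaw":-1},
    {"tx":0.007,"ty":0,"tz":0,"turn":0,"jaw":-1},
    {"tx":0.008,"ty":0,"tz":0,"turn":0,"jaw":-1},
    {"tx":0.009,"ty":0,"tz":0,"turn":0,"jaw":-1},
    {"tx":0.01,"ty":0,"tz":0,"turn":0,"jaw":-1},
    {"tx":0.01,"ty":0,"tz":0,"turn":0,"jaw":-1}
  ]
}}

```text
clock: 8.93
tcp_pos: [501.6, 17.6, 73.0]
orientation: [3.138, 0.007, 1.725]
contact_force: [0.8, -11.0, 9.0]
opening: -0.2
gripper_force: 7.2
```

>>> {"op": "carry_out", "data": {
  "targets": [
    {"tx":0.001,"ty":0,"tz":0,"turn":0,"jaw":-1},
    {"tx":0.002,"ty":0,"tz":0,"turn":0,"jaw":-1},
    {"tx":0.003,"ty":0,"tz":0,"turn":0,"jaw":-1},
    {"tx":0.004,"ty":0,"tz":0,"turn":0,"jaw":-1},
    {"tx":0.005,"ty":0,"tz":0,"turn":0,"jaw":-1},
    {"tx":0.005,"ty":0,"tz":0,"turn":0,"jaw":-1}
  ]
}}

```text
clock: 9.43
tcp_pos: [501.5, 18.0, 73.0]
orientation: [3.138, 0.012, 1.723]
contact_force: [2.8, -20.3, 8.2]
opening: 0.2
gripper_force: 11.7
```

```bash
python3 - <<'E'
from h import *
import cv2
cv2.imwrite('pics/w5.png',get_image('wrist'))
E
```

```text
(no output)
```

View pics/w5.png

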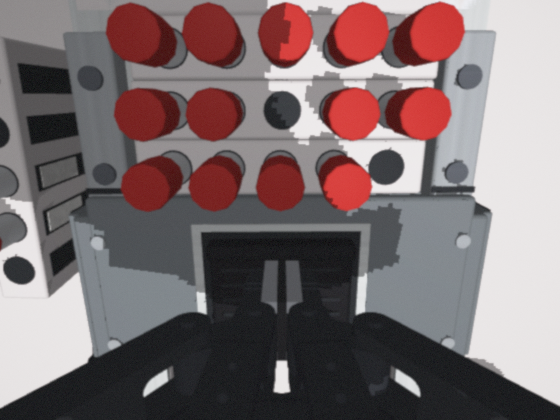

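The pusher is home. The deck front is flush with the engraved lines and stop blocks on both sides, and the racks are closed up and upright. Force rose to 20 N with almost no further movement. I'll ease off while keeping a light forward push, then lift straight up.

>>> {"op": "carry_out", "data": {
  "targets": [
    {"tx":-0.003,"ty":0,"tz":0,"turn":0,"jaw":-1},
    {"tx":-0.006,"ty":0,"tz":0,"turn":0,"jaw":-1},
    {"tx":-0.006,"ty":0,"tz":-0.003,"turn":0,"jaw":-1},
    {"tx":-0.006,"ty":0,"tz":-0.006,"turn":0,"jaw":-1},
    {"tx":-0.006,"ty":0,"tz":-0.01,"turn":0,"jaw":-1},
    {"tx":-0.008,"ty":0,"tz":-0.015,"turn":0,"jaw":-1},
    {"tx":-0.01,"ty":0,"tz":-0.025,"turn":0,"jaw":-1},
    {"tx":-0.01,"ty":0,"tz":-0.05,"turn":0,"jaw":-1},
    {"tx":-0.01,"ty":0,"tz":-0.08,"turn":0,"jaw":-1},
    {"tx":-0.01,"ty":0,"tz":-0.11,"turn":0,"jaw":-1},
    {"tx":-0.01,"ty":0,"tz":-0.14,"turn":0,"jaw":-1},
    {"tx":-0.01,"ty":0,"tz":-0.15,"turn":0,"jaw":-1},
    {"tx":-0.01,"ty":0,"tz":-0.15,"turn":0,"jaw":-1},
    {"tx":-0.01,"ty":0,"tz":-0.15,"turn":0,"jaw":-1}
  ]
}}

```text
clock: 10.65
tcp_pos: [500.0, 18.4, 221.2]
orientation: [3.141, -0.0, 1.728]
contact_force: [-1.0, -0.3, -1.2]
opening: -0.1
gripper_force: 0.0
```

```bash
python3 - <<'E'
from h import *
import cv2
T=tool();np.save('T6.npy',T)
cv2.imwrite('pics/w6.png',get_image('wrist'))
E
```

```text
(no output)
```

View pics/w6.png

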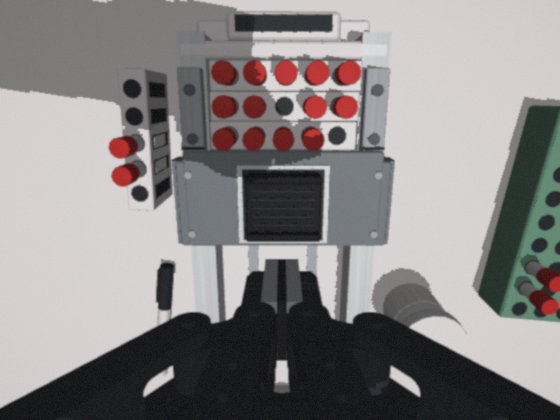

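The pusher stands against the stop blocks, deck front at row ~152 on both sides, with the pad free and the racks closed up. I'll check the travel from the deck screws and hand in if it holds.

```bash
python3 - <<'E'
from h import *
from rig import job
T=np.load('T6.npy')
D=np.array([ray(T,p,69) for p in((187,175),(379,176),(186,235),(374,235))]).mean(0)
d=np.linalg.norm(D-[525.8,-141.9]);print(D.round(1),d.round(1))
if d>157: print(job.sign_off())
E
```

```text
[501.2   7.2] 151.1
```

The screws give 151 mm of travel, short of 162, though the start may not have been at 0. I'll check against the tray ends and look closely at the stops.

```bash
python3 - <<'E'
from h import *
import cv2
u=np.array([-np.sin(np.radians(9)),np.cos(np.radians(9))])
T=np.load('T1.npy');D0=np.array([525.8,-141.9])
for p in((202,302),(348,303)):print('pad0 - rear end', ((D0-ray(T,p,50))@u).round(1))
T=np.load('T6.npy');D1=np.array([501.2,7.2])
for p in((187,37),(376,37)):print('front end(50) - pad1',((ray(T,p,50)-D1)@u).round(1))
g=cv2.imread('pics/w6.png')[20:260,160:410]
cv2.imwrite('pics/crop6.png',cv2.resize(g,None,fx=2.5,fy=2.5,interpolation=2)[:600,:800])
E
```

```text
pad0 - rear end 85.8
pad0 - rear end 84.4
front end(50) - pad1 129.2
front end(50) - pad1 129.4
```

View pics/crop6.png

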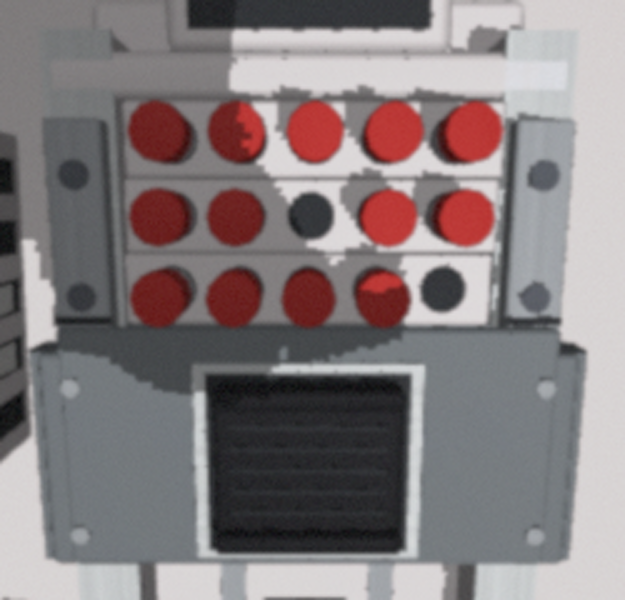

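The geometry is consistent with the pusher being home:
- **Tray midpoint:** the middle of the visible rail ends puts the pad at tray y of about 49 mm. Home is 47 mm, so the pusher started near 11 mm and 151 mm of travel brings it to 162.
- **Stop:** with the pad down, force rose to 20 N with no further movement. The crop shows the deck edge at the engraved lines on both sides.
- **Racks:** all three are closed up and upright.

I'm handing it in.

```bash
python3 -c "
from rig import job
print(job.sign_off())"
```

```text
the job is handed in; nothing more can be done
None
```

The job is handed in: the pusher was slid home to the stop blocks with the pad pressed, the pad is released, and the three racks stand closed up and upright; the judge gave no verdict, and home rests on the rigid stop and the camera views, good to 2–3 mm.

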